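# Hold a signal lens block in the test beam

## Robot

A 6-joint arm with a two-finger parallel gripper is mounted at the origin on the work surface. World frame = base frame: x ahead of the robot, y to its left, z up, the work surface at z = 0. Lengths are in m, angles in rad, forces in N, time in s.
With the tool pointing down it reaches from about 0.35 to 0.975 m from the base axis. Payload 4.9 kg.
Tool frame: the origin (TCP) lies on the front face of the gripper's body, between the roots of the fingers; the fingertips stand ctrl.tip_extent ahead of it and the grasp point (between the pads) lies 54 mm ahead of it (ctrl.tip_extent is the distance from the TCP to the fingertips, in m); z points along the fingers, y is the line along which they close (so a half turn about z gives the same grasp; the last joint's range is limited). The gripper opens to 85 mm and grips with 20 to 120 N. Pads are 22 mm wide; open, the fingers measure 114 mm over their backs; the gripper's body (76 mm by 85 mm) begins 54 mm behind the grasp point. The pads swing forward as they close: fully open they stand 13 mm farther back than shut.
Start: joints at [1.216, 0.053, 1.613, -0, 1.476, -0.119], TCP at [0.146, 0.608, 0.304] pointing down, gripper open.
Joint ranges: [-3.01, 3.01], [-1.01, 2.22], [0.06, 2.58], [-1.02, 4.17], [0.09, 2.62], [-3.14, 3.14]. Speed limits (rad/s): [2.57, 2.57, 3.14, 3.14, 3.14, 3.14].

## Interface

Orientations are given as a rotation vector (axis times angle).
In Python, from station import ctrl gives the robot as it stands.
- The arm moves only by the tool apply_moves, never from a script. Its argument "rows" is one flat list of numbers, 6 for each row, row after row: the shift along the tool's x, y, z normalised to -1 to 1, where 1 is 0.6 m, then the turn, a rotation vector about the tool's x, y, z normalised to -1 to 1, where 1 is 90 degrees. A call has 1 to 20 rows; each row is the pose to reach, as a shift and turn from the pose commanded when the call began, along the tool's axes at that moment; what a row does not reach only later rows make up. A row lasts 1/10 s, in which the tool goes at most 50 mm and 8.59 degrees, less where a joint would pass 70% of its speed; a pose out of reach is approached as far as the arm can. A call with a number of a shift or a turn outside -1 to 1 is refused whole. A call with a gripper value outside its range is refused whole. "grip" is the opening, from 0 (shut) to 1 (fully open), set as the call begins (left out, the last holds). The fingers move at their own pace and stop on an object; "grip_force" is the grip in N (left out, the last holds). Time passes only in rows, so rows that repeat a pose let the fingers close. It gives the time, the measured TCP pose, the force, the opening and the grip force at its end, in the units of the state.
- ctrl.get_obs(): the state, without advancing time (a new reading comes with each control period).
- ctrl.get_image(name): name is "scene" or "top" or "wrist"; returns (picture, depth): 384x512x3 uint8, blue, green, red; 384x512 float32, m along the optical axis (not along the pixel's ray), 0 where there is no reading.
- ctrl.camera_model(name): a dict with "mtx" (3x3 intrinsics, pixels), "R" (3x3) and "t" (3): a world point X has camera coordinates R X + t; the wrist camera has in their place "tool_from_camera" (4x4, takes a point from camera to tool coordinates, whose origin is the TCP and whose axes are the flange's). Camera axes: x right, y down, z forward; pixel columns grow to the right and rows downward; lengths in m; the calibration is good to about 2 mm. The wrist camera is an equidistant fisheye: a pixel r from the principal point sees the ray r / f radians off the axis. A picture is of the moment at which its call begins: read the wrist's pose just before it. camera_model takes no time and is no camera call.
- ctrl.finish_job(): hands the job in; it is judged then, once.
The state is a dict: "t": time; "q": joint angles; "dq": joint speeds; "effort": joint torques, N m; "tool_pos": TCP position; "tool_rot": TCP orientation; "contact_force": force on the tool from outside, world axes, zero at the start; "wrist_torque": the same for the moment, N m; "opening": finger opening in m; "grip_force": force on a finger pad.
Only numpy, scipy, OpenCV 4.12 (cv2) and the standard library are available. Lean on these libraries where they do the work, as an engineer would, in place of code of your own. Each camera call takes 0.05 s, during which the arm holds its last target. There are 200 camera calls.

## Task

Lift the U-shaped mounting clip off the amber lens block, hang it astride the horizontal bar of the parts rail and let go of it; then pick up the lens block by its two frosted end faces only, never touching the clear faces with the fingers, and hold it upright in the gap of the light test jig, its round window centred in the beam and its clear faces square to the beam, touching nothing but the gripper. Finish while still holding it there: do not put it down or let go. Do not tip the lens block over, and leave the two insulators and the toggle plate as they are.

Things in the scene. Friction and masses are not known exactly. Their poses are not given: they have to be found in the camera images.
- lens: amber glass block standing upright, 44 (x) x 26 (y) x 70 (z) mm, 0.19 kg; origin: centre of underside. Ends at x = -22 and +22 mm, 25 mm wide, full height, are frosted (pale, matt; layer 2 mm deep). Faces at y = -13 and +13 mm are clear; on each a round window 34 mm across, dark-rimmed, bulges 4 mm more. At the start x is within 0.4 rad of world x, and the clip sits on top, its legs 5 mm outside the frosted ends.
- lens_window (a point): centre of the lens block between its two round windows, on the block's mid axis, 25 mm above its underside; axes as lens
- clip: green steel clip, an upside-down U, 0.11 kg: web 60 (x) x 22 (y) x 3 mm; legs 3 mm thick, 22 wide, hang 50 mm below the web at its x ends, 54 mm clear between; mid-web an upright lug to grip, 10 (x) x 22 (y) mm, rises 32 mm above the web. Origin: middle of the web's underside, at the start resting on the lens top, 70 mm above the bench; z up. x within 0.04 rad of the lens's x.
- rail: fixed parts rail: iron foot 90 x 230 x 12 mm, round posts 14 mm thick at y = -100 and +100 mm, on them a level flat bar along y, 18 mm wide (x), 220 long, 12 thick, top 150 mm above the bench; nothing above it. Origin: centre of the foot's underside. y within 0.25 rad of world y. Stands left or right of the lens block, the jig on the other side.
- bar_top (a point): middle of the bar's top face, 150 mm above the bench; axes as rail (y along the bar). The clip hangs with one leg on each x side of the bar, web resting on the top.
- jig: fixed light test jig: iron base 90 (x) x 250 (y) x 18 mm; a round lamp barrel 60 mm thick ending at y = -50 mm (white 20 mm spot: the light) faces a photocell box 56 mm wide ending at y = +52 mm. The gap between, 100 mm, is open above; tops 142 mm above the bench. Beam runs along y, within 0.25 rad of world y. Origin: centre of the base's underside.
- beam (a point): middle of the gap on the beam's axis, 110 mm above the bench; axes as jig (y along the beam)
- insulator_a: white ribbed ceramic insulator, 52 mm thick, 62 mm tall, loose, standing on the bench; origin: centre of the underside. A bystander.
- insulator_b: second insulator, the same as the first. A bystander.
- toggle_plate: loose bakelite plate 70 x 110 x 12 mm with two brass toggles up to 42 mm high; origin: centre of the underside. A bystander.

How it is judged:
On the way, in this order (a step that is already met when the one before it is completed fails the run):
1. the clip hangs astride the bar, let go of and at rest (x of clip in the frame of bar_top between -0.022 and 0.022 m and y of clip in the frame of bar_top between -0.1 and 0.1 m and z of clip in the frame of bar_top between -0.004 and 0.005 m and angle between clip's own z axis and vertical below 0.2 rad and contact force between clip and rail above 0.2 N and contact force between clip and the fingers below 0.05 N and linear speed of clip below 0.03 m/s), for 0.3 s.
2. the lens block is lifted off the bench by its frosted faces (contact force between each of lens_c1, lens_c2 and the fingers above 0.5 N and height (world z) of lens above 0.02 m), for 0.2 s.
At the end, for the whole second after the job is handed in: Clip at rest astride the bar, within 0.2 rad of level, let go. Lens block gripped on both frosted faces, still, touching nothing else; window within 9 mm of the beam axis sideways and in height, 25 mm of mid-gap along it; square to the beam and upright within 0.17 rad (all of step 1 and contact force between each of lens_c1, lens_c2 and the fingers above 0.5 N and x of lens_window in the frame of beam between -0.009 and 0.009 m and z of lens_window in the frame of beam between -0.009 and 0.009 m and y of lens_window in the frame of beam between -0.025 and 0.025 m and angle between the y axis of lens and the y axis of jig, either way round below 0.17 rad and angle between lens's own z axis and vertical below 0.17 rad and contact force between lens and jig below 0.05 N and contact force between lens and clip below 0.05 N and height (world z) of lens above 0.06 m and linear speed of lens below 0.02 m/s); the arm keeps its last pose, push and grip.
It fails at once if the fingers touch a clear face of the lens block (contact force between any of lens_c0, lens_c3, lens_c4 and the fingers above 0.3 N).
It fails at once if the lens block is tipped over (more than 35 degrees) (angle between lens's own z axis and vertical above 0.6 rad).
It fails at once if an insulator or the toggle plate is moved by more than 25 mm (distance of any of insulator_a, insulator_b, toggle_plate from where it was at the start of the episode above 0.025 m).
It also fails if it takes over 58 s, if anything falls off the work surface, if the arm or the gripper's body presses on something with over 40 N, if the wrist force passes 120 N, or if a joint passes its speed limit or range.

## Working session

There is one attempt and no reset: what is moved stays moved. The work goes in short steps, Python scripts to look and compute and a tool call to move; the robot and the scene stay as the last step left them, time stands still between calls to the robot, and variables do not carry over. Pictures are saved under pics/ and viewed, at most 10 in all, crops included, and the job is handed in when it is done.

Besides the shell and the picture viewer there is one more tool, called after ">>>" in YAML: its name, and indented under it one key for each argument. apply_moves: Moves the arm, as the interface text tells. Its arguments: {"type":"object","properties":{"rows":{"type":"array","items":{"type":"number"}},"grip":{"type":"number"},"grip_force":{"type":"number"}},"required":["rows"]}

```bash
mkdir -p pics; ls; python3 - <<'E'
from station import ctrl
import cv2,numpy as np
print(ctrl.get_obs(), ctrl.tip_extent)
for n in("top","scene"):
    im,d=ctrl.get_image(n); cv2.imwrite(f"pics/{n}0.png",im); np.save(f"{n}0.npy",d)
    m=ctrl.camera_model(n); print(n,m)
print(ctrl.camera_model("wrist"))
E
```

```text
pics
{'t': 0.0, 'q': array([ 1.21601511e+00,  5.33638863e-02,  1.61428521e+00, -1.32469941e-05,
        1.47598425e+00, -1.19008632e-01]), 'dq': array([ 3.92767666e-04,  1.65127255e-04,  1.66211069e-04, -6.74478600e-04,
        3.20525761e-05,  1.17944279e-03]), 'effort': array([-1.38356147e-03, -3.93674541e+01, -3.70179033e+01, -2.47154003e-04,
        7.18211144e-03, -7.68696850e-06]), 'tool_pos': array([0.14584014, 0.60726491, 0.30266375]), 'tool_rot': array([-0.36943652, -3.11932411,  0.00312039]), 'contact_force': array([ 0.73725931, -0.22367433, -0.58853861]), 'wrist_torque': array([-0.02841615, -0.01852399, -0.01818264]), 'grip_force': 0.0, 'opening': 0.08510523630140568} 0.0726
top {'mtx': array([[475.4742576 ,   0.        , 263.3692515 ],
       [  0.        , 475.4742576 , 183.25390573],
       [  0.        ,   0.        ,   1.        ]]), 'R': array([[-0.00949434, -0.99992283, -0.00801157],
       [-0.99570839,  0.01019131, -0.09198339],
       [ 0.09205794,  0.00710386, -0.99572831]]), 't': array([0.01311889, 0.58058565, 1.16727624])}
scene {'mtx': array([[347.09410989,  
[... 160 characters left out ...]
.56893066,  0.01382808],
       [ 0.45332126, -0.64010371, -0.62029596],
       [-0.34405398,  0.51631884, -0.78424595]]), 't': array([-0.48404586, -0.1924326 ,  1.0201276 ])}
{'mtx': array([[297.31863964,   0.        , 257.41729711],
       [  0.        , 297.31863964, 192.72451568],
       [  0.        ,   0.        ,   1.        ]]), 'tool_from_camera': array([[ 1.75908565e-04, -9.63291945e-01, -2.68455952e-01,
         6.82166944e-02],
       [ 9.99999980e-01,  1.44944144e-04,  1.35161969e-04,
         1.92619519e-04],
       [-9.12893174e-05, -2.68455971e-01,  9.63291951e-01,
        -6.95008236e-02],
       [ 0.00000000e+00,  0.00000000e+00,  0.00000000e+00,
         1.00000000e+00]])}
```

View pics/top0.png

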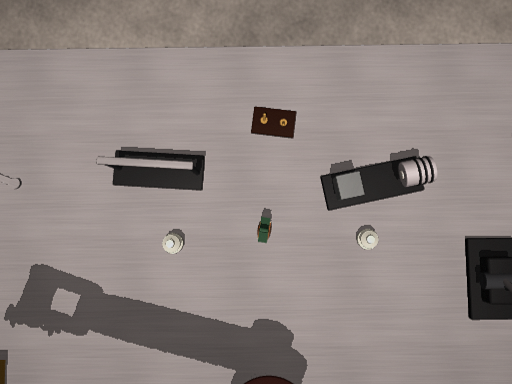

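View pics/scene0.png

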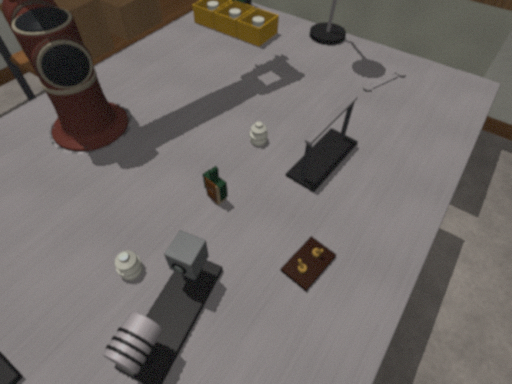

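The top view shows the rail at left (bar 97,160–193,165), the jig at right (box 350,185, lamp 415,172), and the lens and clip at (265,228). The toggle plate is at (273,122) and the insulators at (173,243) and (368,239). Next I'll measure them from depth.

```bash
cat > h.py <<'E'
import numpy as np,cv2
from scipy.spatial.transform import Rotation as Ro
from station import ctrl
def cloud(n,d=None,im=None):
    if d is None: im,d=ctrl.get_image(n)
    m=ctrl.camera_model(n);v,u=np.mgrid[:384,:512];K=m['mtx']
    P=np.stack([(u-K[0,2])/K[0,0]*d,(v-K[1,2])/K[1,1]*d,d],-1)
    return (P-m['t'])@m['R'],d>0,im      # R^T(P-t)
def wcloud():
    o=ctrl.get_obs();im,d=ctrl.get_image("wrist");m=ctrl.camera_model("wrist");K=m['mtx']
    v,u=np.mgrid[:384,:512];x=(u-K[0,2])/K[0,0];y=(v-K[1,2])/K[1,1];r=np.hypot(x,y)+1e-9
    k=np.tan(np.minimum(r,1.4))/r
    P=np.stack([x*k*d,y*k*d,d],-1);T=m['tool_from_camera']
    P=P@T[:3,:3].T+T[:3,3]
    return P@Ro.from_rotvec(o['tool_rot']).as_matrix().T+o['tool_pos'],(d>0)&(r<1.2),im
def rect(p):
    (c,s,a)=cv2.minAreaRect((p[:,:2]*1000).astype(np.float32)); return np.round(c,1),np.round(s,1),round(a,2)
def plan(pos,yaw):
    """tool down, tool y axis at world angle yaw; print normalised row from current pose"""
    o=ctrl.get_obs();R=Ro.from_rotvec(o['tool_rot']);
    z=np.array([0,0,-1.]);best=None
    for yw in(yaw,yaw+np.pi):
        y=np.array([np.cos(yw),np.sin(yw),0]);Rt=Ro.from_matrix(np.stack([np.cross(y,z),y,z],1))
        rv=(R.inv()*Rt).as_rotvec()
        if best is None or np.linalg.norm(rv)<np.linalg.norm(best): best=rv
    s=R.inv().apply(np.array(pos)-o['tool_pos'])
    print("row",np.round(s/.6,4),np.round(best/(np.pi/2),4))
E
python3 - <<'E'
from h import *
for n in("top","scene"):
    P,ok,im=cloud(n,np.load(n+"0.npy"),cv2.imread(f"pics/{n}0.png"))
    X,Y,Z=P[...,0],P[...,1],P[...,2]
    print(n,"bench z",np.median(Z[ok&(abs(Z)<.02)]))
    if n=="top":
        regs=dict(rail=(90,210,140,195),jig=(315,445,145,215),clip=(250,280,200,250),tog=(245,300,100,140),ia=(155,190,228,258),ib=(350,385,222,255))
        box={}
        for k,(a,b,c,e) in regs.items():
            s=ok[c:e,a:b]; q=P[c:e,a:b][s]; q=q[q[:,2]>.008]
            box[k]=(q.min(0)-.01,q.max(0)+.01); print(k,rect(q),"z",np.percentile(q[:,2],[5,50,95,99.5]).round(3))
    for k,h0,h1 in(("rail",.14,.16),("rail",.006,.016),("jig",.012,.024),("jig",.1,.15),("clip",.095,.11),("clip",.066,.082),("clip",.02,.066)):
        m=ok&(P[...,:2]>box[k][0][:2]).all(-1)&(P[...,:2]<box[k][1][:2]).all(-1)&(Z>h0)&(Z<h1)
        q=P[m]
        if len(q)>8: print(k,h0,len(q),rect(q),q.mean(0).round(4))
E
```

```text
top bench z -5.6519717882842776e-05
rail (array([619. , 276.1]), array([230.2,  90.1]), 86.06) z [0.009 0.013 0.151 0.154]
jig (array([ 578.5, -268. ]), array([ 94.3, 250.5]), 10.9) z [0.014 0.02  0.142 0.145]
clip (array([467.7,   6.6]), array([41.8, 65.7]), 57.67) z [0.036 0.073 0.105 0.109]
tog (array([740.8, -19.5]), array([110. ,  70.8]), 83.12) z [0.009 0.012 0.021 0.042]
ia (array([433.8, 233.5]), array([47.1, 49.6]), 89.33) z [0.026 0.049 0.063 0.065]
ib (array([ 439.3, -247.6]), array([47.4, 49.3]), 89.32) z [0.026 0.049 0.063 0.065]
rail 0.14 782 (array([619.2, 275.5]), array([219. ,  18.5]), 86.06) [0.6186 0.2747 0.1493]
rail 0.006 2310 (array([614.8, 276.7]), array([114.6, 242.7]), 1.5) [0.6141 0.2725 0.0117]
jig 0.012 2219 (array([ 579.7, -266.7]), array([ 89.8, 247.9]), 11.43) [ 0.5761 -0.2633  0.0175]
jig 0.1 1592 (array([ 580.5, -274.4]), array([ 63.2, 230.2]), 11.84) [ 0.5816 -0.28    0.1344]
clip 0.095 40 (array([464.3,   7.6]), array([21. ,  9.3]), 89.4) [0.4648 0.0073 0.1049]
clip 0.066 217 (array([464.6,   7. ]), array([25.8, 59.5]), 79.09) [0.4647 0.0073 0.0725]
clip 0.02 30 (array([471. ,   3.8]), array([35. , 43.5]), 65.37) [0.4651 0.0045 0.0376]
scene bench z -0.0005867551081871607
rail 0.14 538 (array([621.1, 273.7]), array([218.2,  18.6]), 85.79) [0.622  0.2647 0.1479]
rail 0.006 1900 (array([621.4, 274.2]), array([230.9,  90.7]), 85.41) [0.6242 0.2679 0.0111]
jig 0.012 4145 (array([ 581.3, -269.6]), array([ 90. , 248.9]), 11.54) [ 0.5932 -0.2745  0.0171]
jig 0.1 3419 (array([ 582.6, -276.3]), array([ 63.4, 229.5]), 11.42) [ 0.5933 -0.2937  0.132 ]
clip 0.095 54 (array([466.8,   5.7]), array([21.1, 10.1]), 81.92) [0.4676 0.0044 0.1021]
clip 0.066 200 (array([465.9,   5. ]), array([26.1, 61.5]), 80.35) [0.4707 0.0018 0.0721]
clip 0.02 281 (array([467.8,  -3.4]), array([64.3, 23. ]), 11.36) [ 0.4757 -0.004   0.0426]
```

The scene is located: clip and lens at about (0.466, 0.006), yaw -10.5°. Bar_top is at (0.620, 0.2745), yaw -4°, and the jig at (0.5805, -0.268), yaw +11.4°. I'll go above the clip first.

```bash
python3 - <<'E'
from h import *
plan([.466,.006,.26],np.radians(-10.5))
E
```

```text
row [-0.7529 -0.8497  0.0727] [-1.000e-03  8.000e-04  9.666e-01]
```

>>> apply_moves:
  rows: [-0.753,-0.85,0.073,0,0,0.967,-0.753,-0.85,0.073,0,0,0.967,-0.753,-0.85,0.073,0,0,0.967,-0.753,-0.85,0.073,0,0,0.967,-0.753,-0.85,0.073,0,0,0.967,-0.753,-0.85,0.073,0,0,0.967,-0.753,-0.85,0.073,0,0,0.967,-0.753,-0.85,0.073,0,0,0.967,-0.753,-0.85,0.073,0,0,0.967,-0.753,-0.85,0.073,0,0,0.967,-0.753,-0.85,0.073,0,0,0.967,-0.753,-0.85,0.073,0,0,0.967,-0.753,-0.85,0.073,0,0,0.967,-0.753,-0.85,0.073,0,0,0.967,-0.753,-0.85,0.073,0,0,0.967,-0.753,-0.85,0.073,0,0,0.967,-0.753,-0.85,0.073,0,0,0.967,-0.753,-0.85,0.073,0,0,0.967]
  grip: 1

```text
t: 1.9
tool_pos: [0.4658, 0.0073, 0.2601]
tool_rot: [-2.414, -2.01, -0.0]
contact_force: [-0.0, -0.3, 0.5]
opening: 0.0853
grip_force: 0.0
```

```bash
python3 - <<'E'
from h import *
P,ok,im=wcloud(); cv2.imwrite("pics/w1.png",im); Z=P[...,2]
near=ok&(np.hypot(P[...,0]-.466,P[...,1]-.006)<.06)
for a,b in((.098,.112),(.066,.082),(.02,.066),(.004,.066)):
    q=P[near&(Z>a)&(Z<b)]
    if len(q)>8: print(a,len(q),rect(q),q.mean(0).round(4))
plan([.466,.006,.15],np.radians(-10.5))
E
```

```text
0.098 346 (array([465.9,   7. ]), array([21.9,  9.7]), 79.82) [0.4661 0.0078 0.1039]
0.066 1546 (array([465.7,   6.3]), array([26.6, 60.4]), 79.01) [0.4661 0.0079 0.0721]
0.02 614 (array([467.3,  16.2]), array([14.8, 60.3]), 81.79) [0.4676 0.0193 0.0433]
0.004 651 (array([467.3,  16.2]), array([14.8, 60.3]), 81.79) [0.4676 0.0194 0.0415]
row [-0.002   0.0007  0.1836] [ 0.0001 -0.0001  0.0008]
```

View pics/w1.png

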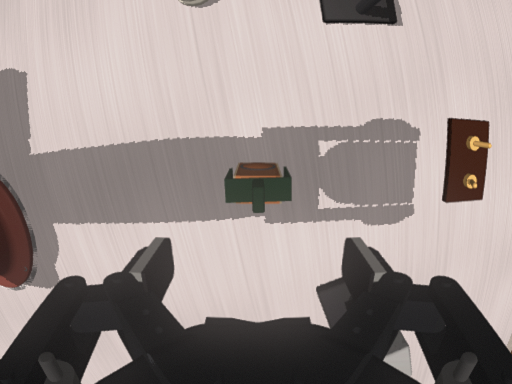

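The wrist view shows the lug at (258,195), centred between the fingers and aligned with them. I'll descend and grip it.

>>> apply_moves:
  rows: [0,0,0.07,0,0,0,0,0,0.14,0,0,0,0,0,0.183,0,0,0,0,0,0.183,0,0,0,0,0,0.183,0,0,0]

```text
t: 2.45
tool_pos: [0.4662, 0.0068, 0.1508]
tool_rot: [-2.415, -2.009, -0.0]
contact_force: [0.4, 0.3, 0.7]
opening: 0.0856
grip_force: 0.0
```

>>> apply_moves:
  rows: [0,0,0,0,0,0,0,0,0,0,0,0,0,0,0,0,0,0,0,0,0,0,0,0,0,0,0,0,0,0,0,0,0,0,0,0,0,0,0,0,0,0,0,0,0,0,0,0,0,0,0,0,0,0,0,0,0,0,0,0]
  grip: 0
  grip_force: 40

```text
t: 3.45
tool_pos: [0.4664, 0.0062, 0.1507]
tool_rot: [2.416, 2.008, 0.001]
contact_force: [-0.1, 0.3, 4.3]
opening: 0.0093
grip_force: 40.9
```

>>> apply_moves:
  rows: [0,0,-0.01,0,0,0,0,0,-0.03,0,0,0,0,0,-0.06,0,0,0,0,0,-0.1,0,0,0,0,0,-0.15,0,0,0,0,0,-0.2,0,0,0,0,0,-0.25,0,0,0,0,0,-0.25,0,0,0,0,0,-0.25,0,0,0]

```text
t: 4.35
tool_pos: [0.4662, 0.0063, 0.3008]
tool_rot: [2.415, 2.007, 0.001]
contact_force: [-0.0, -1.1, -1.4]
opening: 0.0091
grip_force: 40.2
```

```bash
python3 - <<'E'
from h import *
print(ctrl.get_obs()['opening'],ctrl.get_obs()['grip_force'])
P,ok,im=wcloud(); cv2.imwrite("pics/w2.png",im)
near=ok&(np.hypot(P[...,0]-.466,P[...,1]-.006)<.06);Z=P[...,2]
for a,b in((.066,.076),(.02,.066),(.19,.24)):
    q=P[near&(Z>a)&(Z<b)]
    if len(q)>8: print(a,len(q),rect(q),q.mean(0).round(4))
plan([.62,.2745,.3],np.radians(-4))
E
```

```text
0.009059041124183535 40.237911343574524
0.066 1056 (array([465.7,   6.5]), array([26.4, 43.6]), 78.61) [0.4656 0.0067 0.0694]
0.02 352 (array([468.3,  21.2]), array([ 4.9, 44.1]), 79.11) [0.4681 0.0202 0.0438]
0.19 2841 (array([466.2,   6.8]), array([23.1, 60.5]), 79.55) [0.467  0.012  0.2229]
row [ 0.4865  0.1712 -0.0015] [-0.001  -0.     -0.0726]
```

View pics/w2.png

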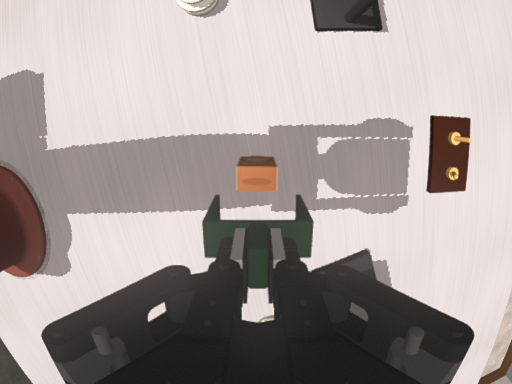

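The clip is held level (web around 258,235) and the lens stands undisturbed at (257,177). I'll carry the clip over the bar.

>>> apply_moves:
  rows: [0.03,0.01,0,0,0,-0.01,0.08,0.03,0,0,0,-0.02,0.14,0.05,0,0,0,-0.03,0.2,0.07,0,0,0,-0.04,0.26,0.09,0,0,0,-0.05,0.32,0.11,0,0,0,-0.06,0.38,0.135,0,0,0,-0.07,0.44,0.155,0,0,0,-0.073,0.475,0.167,0,0,0,-0.073,0.487,0.171,0,0,0,-0.073,0.487,0.171,0,0,0,-0.073,0.487,0.171,0,0,0,-0.073]

```text
t: 5.6
tool_pos: [0.6198, 0.2739, 0.2989]
tool_rot: [-2.297, -2.142, 0.004]
contact_force: [-0.0, -0.4, -1.4]
opening: 0.0091
grip_force: 40.1
```

```bash
python3 - <<'E'
from h import *
P,ok,im=wcloud(); Z=P[...,2]
near=ok&(abs(P[...,0]-.62)<.05)&(abs(P[...,1]-.27)<.13)
for a,b in((.14,.156),(.205,.24)):
    q=P[near&(Z>a)&(Z<b)]
    if len(q)>8: print(a,len(q),rect(q),q.mean(0).round(4))
q=P[near&(Z>.205)&(Z<.235)];print(np.percentile(q[:,2],[2,20,50,80,98]).round(4))
P,ok,im=cloud("scene");Z=P[...,2];near=ok&(abs(P[...,0]-.62)<.05)&(abs(P[...,1]-.27)<.05)
q=P[near&(Z>.155)&(Z<.23)];print(rect(q),q.min(0).round(3),q.max(0).round(3))
cv2.imwrite("pics/s2.png",im)
plan([.62,.2745,.231],np.radians(-4))
E
```

```text
0.14 4376 (array([620.5, 275.6]), array([218.2,  18.1]), 85.9) [0.6228 0.3091 0.1492]
0.205 2785 (array([619.5, 274.3]), array([22.9, 60.3]), 86.28) [0.62   0.2796 0.2233]
[0.2099 0.22   0.2207 0.2215 0.2341]
(array([619.6, 272.5]), array([26.2, 62. ]), 85.68) [0.588 0.258 0.167] [0.651 0.288 0.23 ]
row [ 1.400e-03 -1.000e-04  1.149e-01] [-0.0005  0.0004 -0.0003]
```

>>> apply_moves:
  rows: [0,0,0.03,0,0,0,0,0,0.06,0,0,0,0,0,0.085,0,0,0,0,0,0.1,0,0,0,0,0,0.108,0,0,0,0,0,0.112,0,0,0,0,0,0.112,0,0,0,0,0,0.112,0,0,0]

```text
t: 6.5
tool_pos: [0.6209, 0.2749, 0.234]
tool_rot: [2.297, 2.143, 0.002]
contact_force: [0.3, 0.3, -1.4]
opening: 0.0093
grip_force: 40.1
```

>>> apply_moves:
  rows: [0,0,0,0,0,0,0,0,0,0,0,0,0,0,0,0,0,0,0,0,0,0,0,0,0,0,0,0,0,0,0,0,0,0,0,0,0,0,0,0,0,0]
  grip: 0.5

```text
t: 7.2
tool_pos: [0.6205, 0.2748, 0.2331]
tool_rot: [2.297, 2.143, 0.0]
contact_force: [0.7, -0.4, 0.0]
opening: 0.0428
grip_force: 0.0
```

```bash
python3 - <<'E'
from h import *
print(ctrl.get_obs()['tool_pos'],ctrl.get_obs()['opening'])
P,ok,im=wcloud(); Z=P[...,2];cv2.imwrite("pics/w3.png",im)
near=ok&(abs(P[...,0]-.62)<.045)&(abs(P[...,1]-.274)<.02)
q=P[near&(Z>.146)&(Z<.157)];print(rect(q),np.percentile(q[:,2],[5,50,95]))
P,ok,im=cloud("scene");Z=P[...,2];near=ok&(abs(P[...,0]-.62)<.05)&(abs(P[...,1]-.27)<.05)
q=P[near&(Z>.11)&(Z<.157)];print(rect(q),q.min(0).round(3),q.max(0).round(3))
E
```

```text
[0.62047934 0.27475439 0.23309774] 0.04276086019432969
(array([621.6, 274.2]), array([59.9, 39.6]), 0.95) [0.14863954 0.15231234 0.15343349]
(array([618.3, 268.2]), array([87.2, 62.8]), 58.56) [0.59 0.22 0.11] [0.652 0.319 0.157]
```

View pics/w3.png

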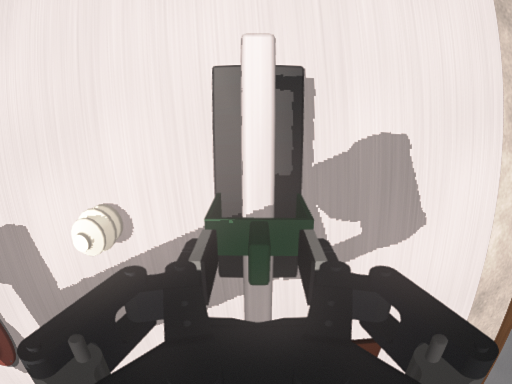

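The clip sits astride the bar (lug at 259,252, web at 0.153) and the fingers are clear of it. I'll retreat upward and go back over the lens.

>>> apply_moves:
  rows: [0,0,-0.03,0,0,0,0,0,-0.08,0,0,0,0,0,-0.11,0,0,0,0,0,-0.11,0,0,0]

```text
t: 7.7
tool_pos: [0.6221, 0.2753, 0.305]
tool_rot: [2.294, 2.141, 0.013]
contact_force: [0.7, -0.2, 0.2]
opening: 0.0428
grip_force: 0.0
```

```bash
python3 - <<'E'
from h import *
plan([.4657,.0065,.24],np.radians(-11))
E
```

```text
row [-0.4653 -0.23    0.1049] [ 0.0052 -0.0024  0.0782]
```

>>> apply_moves:
  rows: [-0.08,-0.04,0,0,0,0.02,-0.16,-0.08,0,0,0,0.04,-0.24,-0.12,0,0,0,0.06,-0.31,-0.15,0.03,0,0,0.078,-0.38,-0.19,0.06,0,0,0.078,-0.44,-0.22,0.09,0,0,0.078,-0.465,-0.23,0.105,0,0,0.078,-0.465,-0.23,0.105,0,0,0.078,-0.465,-0.23,0.105,0,0,0.078,-0.465,-0.23,0.105,0,0,0.078,-0.465,-0.23,0.105,0,0,0.078]
  grip: 1

```text
t: 8.8
tool_pos: [0.4643, 0.0068, 0.237]
tool_rot: [2.422, 2.0, 0.002]
contact_force: [0.1, -0.3, 0.3]
opening: 0.0854
grip_force: 0.0
```

```bash
python3 - <<'E'
from h import *
o=ctrl.get_obs();print(o['tool_pos'],o['opening'])
P,ok,im=wcloud(); Z=P[...,2];cv2.imwrite("pics/w4.png",im)
near=ok&(np.hypot(P[...,0]-.466,P[...,1]-.006)<.05)
for a,b in((.063,.076),(.01,.063)):
    q=P[near&(Z>a)&(Z<b)];print(len(q),rect(q),q.mean(0).round(4))
P2,ok,im=cloud("top");near=ok&(np.hypot(P2[...,0]-.466,P2[...,1]-.006)<.05)
q=P2[near&(P2[...,2]>.06)&(P2[...,2]<.076)];print(rect(q) if len(q)>8 else len(q))
plan([.4657,.0065,.099],np.radians(-11))
E
```

```text
[0.46434213 0.00676212 0.23697532] 0.08535145508184394
1684 (array([465.6,   6.4]), array([26.7, 43.9]), 79.25) [0.4657 0.0071 0.0692]
610 (array([468.3,  21. ]), array([ 4.7, 44.1]), 79.0) [0.468  0.02   0.0408]
0
row [2.000e-04 2.500e-03 2.295e-01] [ 0.0005 -0.0001  0.001 ]
```

View pics/w4.png

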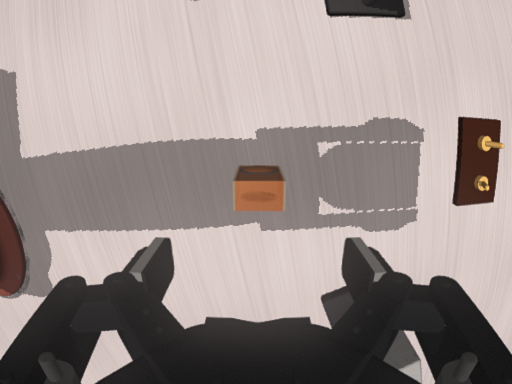

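The bare lens stands at (259,195), centred between the fingers. I'll descend and grip the frosted ends.

>>> apply_moves:
  rows: [0,0.002,0.07,0,0,0,0,0.002,0.13,0,0,0,0,0.002,0.18,0,0,0,0,0.002,0.215,0,0,0,0,0.002,0.23,0,0,0,0,0.002,0.23,0,0,0,0,0.002,0.23,0,0,0]

```text
t: 9.6
tool_pos: [0.4656, 0.0058, 0.0993]
tool_rot: [2.423, 1.998, 0.002]
contact_force: [-0.1, 0.4, -0.1]
opening: 0.0852
grip_force: 0.0
```

>>> apply_moves:
  rows: [0,0,0,0,0,0,0,0,0,0,0,0,0,0,0,0,0,0,0,0,0,0,0,0,0,0,0,0,0,0,0,0,0,0,0,0,0,0,0,0,0,0,0,0,0,0,0,0]
  grip: 0
  grip_force: 50

```text
t: 10.4
tool_pos: [0.4655, 0.0056, 0.0992]
tool_rot: [2.423, 1.998, 0.002]
contact_force: [0.2, -0.0, 6.4]
opening: 0.0437
grip_force: 51.8
```

>>> apply_moves:
  rows: [0,0,-0.01,0,0,0,0,0,-0.03,0,0,0,0,0,-0.06,0,0,0,0,0,-0.1,0,0,0,0,0,-0.15,0,0,0,0,0,-0.2,0,0,0,0,0,-0.25,0,0,0,0,0,-0.28,0,0,0,0,0,-0.3,0,0,0,0,0,-0.3,0,0,0,0,0,-0.3,0,0,0]

```text
t: 11.5
tool_pos: [0.4642, 0.0058, 0.2772]
tool_rot: [-2.423, -1.998, 0.002]
contact_force: [-0.9, -0.6, -2.0]
opening: 0.0434
grip_force: 51.1
```

```bash
python3 - <<'E'
from h import *
o=ctrl.get_obs();print(o['tool_pos'],o['opening'],o['grip_force'])
P,ok,im=wcloud(); cv2.imwrite("pics/w5.png",im)
T=(P-o['tool_pos'])@Ro.from_rotvec(o['tool_rot']).as_matrix()
Z=P[...,2];hsv=cv2.cvtColor(im,cv2.COLOR_BGR2HSV)
am=(hsv[...,1]>110)&(hsv[...,0]<22)&ok&(np.hypot(T[...,0],T[...,1])<.05)&(T[...,2]<.16)
q=T[am];print(len(q),q.min(0).round(4),q.max(0).round(4),rect(q))
print(np.percentile(q[:,2],[1,5,20,50,80,99]).round(4))
plan([.5805,-.268,.36],np.radians(11.4))
E
```

```text
[0.46417349 0.00579823 0.27715327] 0.04344442335841575 51.14186882972717
9350 [-0.0136 -0.0205 -0.0006] [0.018  0.0199 0.0982] (array([ 2.5, -0.3]), array([31.2, 40.7]), 1.42)
[0.0286 0.0289 0.0295 0.0303 0.0511 0.0934]
row [-0.411   0.2773 -0.1398] [-0.0017 -0.0003 -0.2488]
```

View pics/w5.png

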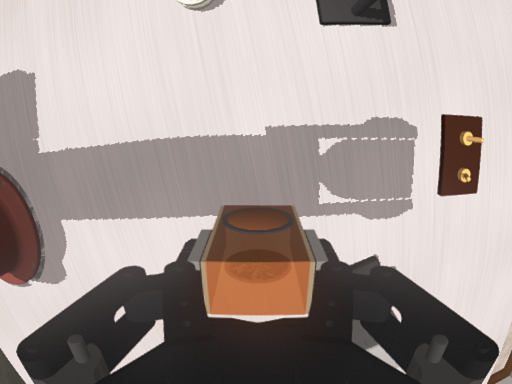

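The lens is gripped upright by its ends (top edge 205–315 px, pads on both sides). I'll carry it above the jig gap.

>>> apply_moves:
  rows: [-0.02,0.015,-0.01,0,0,-0.02,-0.07,0.05,-0.02,0,0,-0.05,-0.13,0.09,-0.02,0,0,-0.08,-0.19,0.13,-0.02,0,0,-0.12,-0.25,0.17,-0.02,0,0,-0.16,-0.3,0.2,-0.02,0,0,-0.2,-0.35,0.235,-0.02,0,0,-0.23,-0.39,0.262,-0.02,0,0,-0.249,-0.405,0.273,-0.02,0,0,-0.249,-0.411,0.277,-0.02,0,0,-0.249,-0.411,0.277,-0.02,0,0,-0.249,-0.411,0.277,-0.02,0,0,-0.249,-0.411,0.277,-0.02,0,0,-0.249]

```text
t: 12.85
tool_pos: [0.5806, -0.2669, 0.2901]
tool_rot: [-1.988, -2.432, -0.0]
contact_force: [-0.7, -0.8, -2.5]
opening: 0.0433
grip_force: 51.4
```

```bash
python3 - <<'E'
from h import *
o=ctrl.get_obs();print(o['tool_pos'],o['opening'],o['grip_force'])
c=np.array([.5805,-.268]);a=np.radians(11.4);J=np.array([[np.cos(a),-np.sin(a)],[np.sin(a),np.cos(a)]])
for n in("wrist","top","scene"):
    P,ok,im=wcloud() if n=="wrist" else cloud(n)
    L=(P[...,:2]-c)@J;Z=P[...,2]
    if n=="scene": cv2.imwrite("pics/s3.png",im)
    for nm,m in(("base",(abs(Z-.018)<.004)),("boxtop",(abs(Z-.142)<.004)&(L[...,1]>.045)&(L[...,1]<.14)),("barrel",(Z>.10)&(Z<.15)&(L[...,1]<-.045))):
        m=m&ok&(abs(L[...,0])<.07)&(abs(L[...,1])<.15);q=np.stack([L[...,0][m],L[...,1][m]],1)
        if len(q)>20: print(n,nm,len(q),rect(q),(np.percentile(q,[1,99],axis=0)*1000).round(1).tolist())
plan([.5805,-.268,.1845],a)
E
```

```text
[ 0.58060802 -0.26687861  0.29014269] 0.043324858610132154 51.38902544975281
wrist base 5141 (array([-0. , 38.4]), array([ 90.3, 161.6]), 0.13) [[-44.0, -40.0], [44.3, 89.6]]
wrist boxtop 5503 (array([ 0.1, 79.2]), array([55.6, 55.6]), 89.9) [[-26.8, 51.7], [26.9, 105.8]]
wrist barrel 228 (array([  -0.7, -115. ]), array([46.2, 12.9]), 1.55) [[-22.6, -120.8], [21.0, -109.0]]
top base 1142 (array([-0.6,  1.3]), array([ 89.7, 249.3]), 0.02) [[-44.5, -116.9], [43.4, 124.3]]
top boxtop 540 (array([-0.6, 80.2]), array([55.7, 55.8]), 89.23) [[-27.8, 53.5], [26.7, 107.4]]
scene base 4040 (array([ 0.7, -1.5]), array([ 89.9, 248.7]), 0.02) [[-42.0, -124.0], [44.5, 117.0]]
scene boxtop 558 (array([ 0.7, 78.4]), array([55.3, 55.3]), 88.66) [[-24.0, 51.5], [27.8, 105.3]]
scene barrel 2103 (array([ -0. , -87.6]), array([64.3, 72.3]), 1.35) [[-25.3, -123.1], [31.5, -52.7]]
row [-0.001  -0.0007  0.1766] [0.0002 0.0001 0.0007]
```

View pics/s3.png

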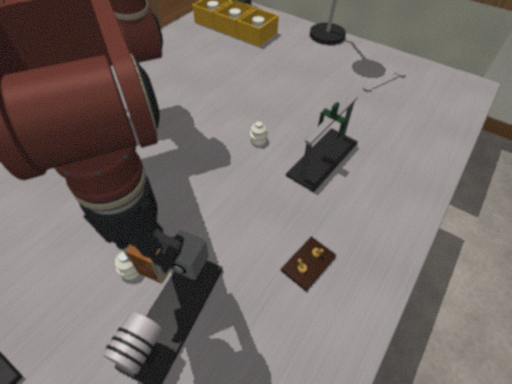

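The clip hangs on the bar (333,115), the lens is above the gap (150,262), and the jig frame is confirmed. I'll lower it in.

>>> apply_moves:
  rows: [0,0,0.02,0,0,0,-0.001,0,0.05,0,0,0,-0.001,0,0.08,0,0,0,-0.001,0,0.11,0,0,0,-0.001,0,0.14,0,0,0,-0.001,0,0.16,0,0,0,-0.001,0,0.17,0,0,0,-0.001,0,0.176,0,0,0,-0.001,0,0.176,0,0,0,-0.001,0,0.176,0,0,0,-0.001,0,0.176,0,0,0,-0.001,0,0.176,0,0,0]

```text
t: 14.2
tool_pos: [0.5813, -0.2688, 0.1854]
tool_rot: [1.988, 2.43, 0.0]
contact_force: [-0.5, 0.3, -1.7]
opening: 0.0432
grip_force: 51.4
```

```bash
python3 - <<'E'
from h import *
o=ctrl.get_obs();print(o['tool_pos'],o['opening'],o['grip_force'],o['contact_force'],abs(o['dq']).max())
P,ok,im=wcloud(); cv2.imwrite("pics/w6.png",im)
c=np.array([.5805,-.268]);a=np.radians(11.4);J=np.array([[np.cos(a),-np.sin(a)],[np.sin(a),np.cos(a)]])
L=(P[...,:2]-c)@J;Z=P[...,2]
m=ok&(abs(L[...,0])<.03)&(abs(L[...,1])<.03)&(abs(Z-.155)<.008)
hsv=cv2.cvtColor(im,cv2.COLOR_BGR2HSV);m&=(hsv[...,1]>90)&(hsv[...,0]<25)
q=np.stack([L[...,0][m],L[...,1][m]],1);print(len(q),rect(q),np.percentile(Z[m],[5,50,95]).round(4))
P,ok,im=cloud("scene");Z=P[...,2];near=ok&(abs(P[...,0]-.62)<.045)&(abs(P[...,1]-.274)<.04)
q=P[near&(Z>.1515)&(Z<.158)];print(rect(q),np.median(q[:,2]))
E
```

```text
[ 0.58125542 -0.26877708  0.1853838 ] 0.04324835706574549 51.37568414211273 [-0.48014321  0.28776037 -1.69258438] 0.0030402071634001745
6400 (array([ 0.5, -0.4]), array([28.1, 40.8]), 89.86) [0.1497 0.1555 0.1565]
(array([620.9, 273.5]), array([23.4, 60.6]), 82.55) 0.1525113127606444
```

View pics/w6.png

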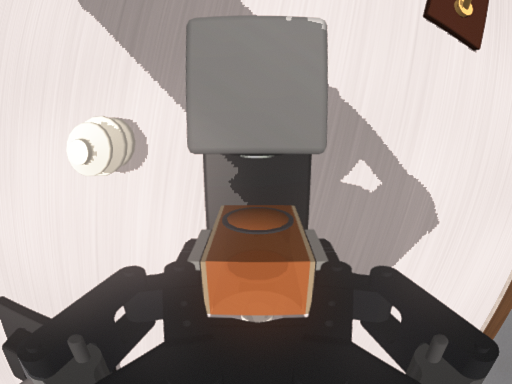

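The lens sits between the pads at (258,260), square to the photocell box (257,85). Its top is at z = 0.1555, so the window is at about 0.1105, within 1 mm of the beam. Handing in.

```bash
python3 -c "
from station import ctrl
print(ctrl.finish_job())"
```

```text
the job is handed in; nothing more can be done
None
```

I handed the job in with the clip hanging astride the bar and the lens block held upright by its frosted ends in the jig gap. By my last measurement its window was within about 1 mm of the beam centre; the hand-in returned no verdict, so I can't confirm it passed.

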